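# Roll the rolling pins and reject the one that rocks

## Robot

A 6-joint arm with a two-finger parallel gripper is mounted at the origin on the work surface. World frame = base frame: x ahead of the robot, y to its left, z up, the work surface at z = 0. Lengths are in mm, angles in rad, forces in N, time in s.
With the tool pointing down it reaches from about 300 to 775 mm from the base axis. Payload 14.6 kg.
Tool frame: the origin (TCP) lies at the very end of the fingers, on their centre line; the grasp point (between the pads) lies 19 mm behind it; z points along the fingers, y is the line along which they close (so a half turn about z gives the same grasp; the last joint's range is limited). The gripper opens to 94 mm and grips with 3 to 60 N. Pads are 16 mm wide; open, the fingers measure 119 mm over their backs; the gripper's body (75 mm by 177 mm) begins 78 mm behind the grasp point.
Start: joints at [1.039, 0.3, 1.521, -0, 1.321, -0.067], TCP at [246.53, 491.642, 205.446] pointing down, gripper open.
Joint ranges: [-3.03, 3.03], [-0.79, 2.21], [0.23, 2.52], [-1.04, 4.18], [0, 3.07], [-2.55, 2.55]. Speed limits (rad/s): [2.22, 2.22, 2.57, 3.14, 3.14, 3.14].

## Interface

Orientations are given as [roll, pitch, yaw] about the fixed x, y, z axes, in that order (R = Rz(yaw) Ry(pitch) Rx(roll)).
In Python, from cell import manip, optics gives the robot as it stands.
- The arm moves only by the shell command python3 -m crank 'ROWS' [FORCE]. ROWS is JSON, a list of rows, each a list of 7 numbers: the opening in per cent of the stroke, from 0 (shut) to 100 (fully open), then the shift along the tool's x, y, z in mm, then the turn, a rotation vector about the tool's x, y, z in rad. A call has 1 to 10 rows; each row is the pose to reach, as a shift and turn from the pose commanded when the call began, along the tool's axes at that moment; what a row does not reach only later rows make up. A row lasts 1/10 s, in which the tool goes at most 50 mm and 8.59 degrees, less where a joint would pass 70% of its speed; a pose out of reach is approached as far as the arm can. A call with a gripper value outside its range is refused whole. The fingers move at their own pace and stop on an object; FORCE is the grip in N (left out, the last holds). Time passes only in rows, so rows that repeat a pose let the fingers close. It gives the time, the measured TCP pose, the force, the opening and the grip force at its end, in the units of the state.
- manip.read_state(): the state, without advancing time (a new reading comes with each control period).
- optics.camera(name): name is "side" or "top"; returns (picture, depth): 384x512x3 uint8, red, green, blue; 384x512 float32, mm along the optical axis (not along the pixel's ray), 0 where there is no reading.
- optics.calibration(name): a dict with "camera_matrix" (3x3 intrinsics, pixels), "R" (3x3) and "t" (3): a world point X has camera coordinates R X + t. Camera axes: x right, y down, z forward; pixel columns grow to the right and rows downward; lengths in mm; the calibration is good to about 2 mm. A picture is of the moment at which its call begins. calibration takes no time and is no camera call.
- manip.sign_off(): hands the job in; it is judged then, once.
The state is a dict: "clock": time; "joints": joint angles; "qd": joint speeds; "effort": joint torques, N m; "eef_pos": TCP position; "eef_rot": TCP orientation; "wrist_force": force on the tool from outside, world axes, zero at the start; "moment": the same for the moment, N m; "finger_gap": finger opening in mm; "finger_force": force on a finger pad.
Only numpy, scipy, OpenCV 4.12 (cv2) and the standard library are available. Lean on these libraries where they do the work, as an engineer would, in place of code of your own. Each camera call takes 0.05 s, during which the arm holds its last target. There are 200 camera calls.

## Task

One of the three short steel rolling pins on the marble slab is unbalanced: find it by rolling them gently across the slab towards the stop bar on its far side, where a sound pin stays but the unbalanced one rocks back. Leave the two sound pins lying where they have rolled up against the bar, and set the rocking one gently down, lying flat, in the shallow metal tray beside the slab. Do not press a pin hard against the bar, and leave everything else on the table where it is.

Things in the scene. Friction and masses are not known exactly. Their poses are not given: they have to be found in the camera images.
- slab: Fixed marble pastry slab, 275 mm (its x) by 420 mm (its y), 30 mm thick. Its x points away from the robot, turned by up to 0.12 rad. Origin: on the table under it; the top is at z = +30 mm, it reaches from x = -125 to +150 mm. A steel lip 8 mm high runs along its near edge, x = -124 to -114 mm. The pins lie in three lanes, at y about +138, 0 and -138 mm.
- stop_bar: Fixed steel stop bar across the slab, 16 mm wide, 16 mm high, 410 mm long (slab's y). Origin: middle of its near (robot-side) face, at its foot on the slab's top, at x = +70 mm of the slab; axes as the slab's. A pin that touches it has its centre at x = -22 mm, z = +22 mm from here.
- pin_a_mid (a point): Short polished steel rolling pin without handles: a cylinder 44 mm in diameter, 110 mm long, about 0.5 kg, black discs on its ends. Point: its centre; its y runs along its axis, within 2 degrees of the slab's y; its z starts upright. Starts lying on the slab in any of the lanes, 42 to 58 mm short of touching the bar. The three pins look alike; any may be the unsound one.
- pin_b_mid (a point): As pin_a, and alike to the eye; any of the three may be the unsound one. A sound pin rolls with hardly any push (under 0.5 N) and stays where it is left. The unsound one (hidden core off-centre, heavy side down at the start) presses back with 1 to 4 N once rolled 20 to 40 mm, still backwards at the bar, and rolls back to its starting place when let go.
- pin_c_mid (a point): As pin_a, and alike to the eye; any of the three may be the unsound one. Pushed from the near side by fingertips at mid-height, the pins roll without slipping on the slab. Let go suddenly, the unsound one rocks to and fro for some seconds; followed back slowly by the fingers it comes to rest at once.
- tray: Fixed shallow open aluminium tray, 190 mm (its x) by 170 mm (its y), 35 mm high, walls and floor 5 mm thick, to the left or the right of the slab. The origin is the centre of its underside; a pin lying in it has its centre 27 mm above that.
- bowl: Bystander, fixed: white bowl, 150 mm across and 75 mm high, on the other side of the slab from the tray; origin under its centre.
- nozzle: Bystander, loose: metal piping nozzle, a cone 30 mm wide and 45 mm high, standing on the slab beyond the bar; origin under its centre.
- cutter: Bystander, loose: steel ring cutter, 52 mm across and 30 mm high, on the slab beyond the bar; origin under its centre.
- jar: Bystander, loose: amber jar, 64 mm across and 100 mm high, beyond the slab; origin under its centre.
- mug: Bystander, loose: blue mug, 76 mm across and 85 mm high, beyond the slab; origin under its centre.

How it is judged (in metres and radians):
At the end, for the whole second after the job is handed in: Two pins rest on the slab against the bar's near side, centres at most 7 mm short of touching, rolled there (turned over 1.2 rad about their axis; the unsound pin cannot rest so); the third lies flat on the tray's floor, centre within 80 mm (tray x) and 75 mm (tray y) of its middle. All at rest (((x of pin_a_mid in the frame of tray between -0.08 and 0.08 m and y of pin_a_mid in the frame of tray between -0.075 and 0.075 m and z of pin_a_mid in the frame of tray between 0.02 and 0.033 m and linear speed of pin_a below 0.03 m/s and x of pin_b_mid in the frame of stop_bar between -0.029 and -0.018 m and y of pin_b_mid in the frame of stop_bar between -0.2 and 0.2 m and z of each of pin_b_mid, pin_c_mid in the frame of stop_bar below 0.026 m and angle between each of pin_b_mid, pin_c_mid's own z axis and vertical above 1.2 rad and linear speed of each of pin_b, pin_c below 0.02 m/s and x of pin_c_mid in the frame of stop_bar between -0.029 and -0.018 m and y of pin_c_mid in the frame of stop_bar between -0.2 and 0.2 m) or (x of pin_b_mid in the frame of tray between -0.08 and 0.08 m and y of pin_b_mid in the frame of tray between -0.075 and 0.075 m and z of pin_b_mid in the frame of tray between 0.02 and 0.033 m and linear speed of pin_b below 0.03 m/s and x of pin_a_mid in the frame of stop_bar between -0.029 and -0.018 m and y of pin_a_mid in the frame of stop_bar between -0.2 and 0.2 m and z of each of pin_a_mid, pin_c_mid in the frame of stop_bar below 0.026 m and angle between each of pin_a_mid, pin_c_mid's own z axis and vertical above 1.2 rad and linear speed of each of pin_a, pin_c below 0.02 m/s and x of pin_c_mid in the frame of stop_bar between -0.029 and -0.018 m and y of pin_c_mid in the frame of stop_bar between -0.2 and 0.2 m) or (x of pin_c_mid in the frame of tray between -0.08 and 0.08 m and y of pin_c_mid in the frame of tray between -0.075 and 0.075 m and z of pin_c_mid in the frame of tray between 0.02 and 0.033 m and linear speed of pin_c below 0.03 m/s and x of pin_a_mid in the frame of stop_bar between -0.029 and -0.018 m and y of pin_a_mid in the frame of stop_bar between -0.2 and 0.2 m and z of each of pin_a_mid, pin_b_mid in the frame of stop_bar below 0.026 m and angle between each of pin_a_mid, pin_b_mid's own z axis and vertical above 1.2 rad and linear speed of each of pin_a, pin_b below 0.02 m/s and x of pin_b_mid in the frame of stop_bar between -0.029 and -0.018 m and y of pin_b_mid in the frame of stop_bar between -0.2 and 0.2 m))).
It fails at once if a pin pressed against the stop bar with more than 20 N (contact force between any of pin_a, pin_b, pin_c and stop_bar above 20 N).
It fails at once if a pin dropped or forced into the tray (more than 45 N between them) (contact force between any of pin_a, pin_b, pin_c and tray above 45 N).
It fails at once if a loose bystander moved more than 20 mm (distance of any of nozzle, cutter, jar, mug from where it was at the start of the episode above 0.02 m).
It also fails if it takes over 70 s, if anything falls off the work surface, if the arm or the gripper's body presses on something with over 40 N, if the wrist force passes 120 N, or if a joint passes its speed limit or range.

## Working session

There is one attempt and no reset: what is moved stays moved. The work goes in short steps, Python scripts to look and compute and a shell command to move; the robot and the scene stay as the last step left them, time stands still between calls to the robot, and variables do not carry over. Pictures are saved under pics/ and viewed, at most 10 in all, crops included, and the job is handed in when it is done.

```bash
mkdir -p pics; ls
python3 - <<'E'
from cell import manip, optics
import cv2,numpy as np
print(manip.read_state())
for n in("top","side"):
    p,d=optics.camera(n); cv2.imwrite(f"pics/{n}0.png",p[:,:,::-1]); np.savez(f"pics/{n}0.npz",p=p,d=d)
    print(n,optics.calibration(n))
E
```

```text
pics
{'clock': 0.0, 'joints': array([ 1.03938875e+00,  3.00434566e-01,  1.52157508e+00, -3.31260158e-05,
        1.32071889e+00, -6.66025028e-02]), 'qd': array([-0.00034338, -0.0006213 , -0.0010553 , -0.00038017,  0.00108057,
        0.00018843]), 'effort': array([ 5.34827086e-05, -5.31811917e+01, -3.52742350e+01,  7.08591426e-02,
        2.43961997e-02, -7.54084249e-05]), 'eef_pos': array([246.41338831, 491.41449558, 204.90891723]), 'eef_rot': array([-3.14045715e+00, -4.35815579e-05,  2.67679577e+00]), 'wrist_force': array([-0.01596289,  0.78650973,  0.15090032]), 'moment': array([-0.02320314,  0.03892719,  0.03076767]), 'finger_force': 0.0, 'finger_gap': 93.95247246358804}
top {'camera_matrix': array([[462.74134707,   0.        , 260.83859524],
       [  0.        , 462.74134707, 190.03062202],
       [  0.        ,   0.        ,   1.        ]]), 'R': array([[ 0.0193461 , -0.99981207, -0.00124842],
       [-0.9758515 , -0.01861071, -0.21764073],
       [ 0.2175766 ,  0.00542877, -0.97602815]]), 't': array([  -9.95617488,  628.41665757, 1181.77045356])}
side {'camera_matrix': array([[443.00957329,   0.        , 256.41884714],
       [  0.        , 443.00957329, 192.75005348],
       [  0.        ,   0.        ,   1.        ]]), 'R': array([[ 0.8895022 , -0.4568292 ,  0.00963946],
       [-0.21141454, -0.4301689 , -0.87764378],
       [ 0.40507991,  0.77862815, -0.47921652]]), 't': array([-545.62141382,  199.36033682,  826.94167645])}
```

View pics/top0.png

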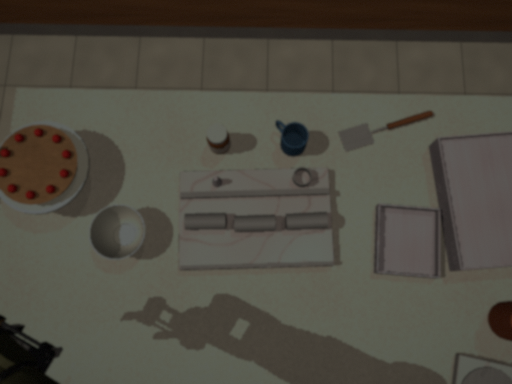

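View pics/side0.png

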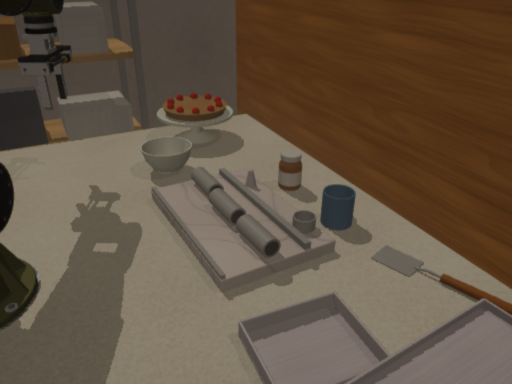

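The top view shows three pins at about (206,220), (256,223) and (307,220). The bar's near edge is around row 197, the tray is at (408,241) to the robot's right, and the bowl is at (118,232). Next I'll measure them from the depth image.

```bash
cat > h.py <<'E'
import numpy as np,cv2
from cell import manip,optics
def cloud(n,d):
    c=optics.calibration(n);K=np.array(c["camera_matrix"]);v,u=np.mgrid[:384,:512]
    P=np.stack([(u-K[0,2])/K[0,0]*d,(v-K[1,2])/K[1,1]*d,d],-1)
    return (P-np.array(c["t"]))@np.array(c["R"])
def pins(W,reg):
    """components of points above z=55 in pixel region reg (r0,r1,c0,c1)"""
    m=np.zeros(W.shape[:2],np.uint8);r=reg;m[r[0]:r[1],r[2]:r[3]]=1
    m&=((W[...,2]>59)&(W[...,2]<90)).astype(np.uint8)
    n,l,s,_=cv2.connectedComponentsWithStats(m)
    return [(s[i,4],W[l==i]) for i in range(1,n) if s[i,4]>60]
E
python3 - <<'E'
from h import *
z=np.load("pics/top0.npz");W=cloud("top",z["d"])
z_=W[...,2]
print("table",np.median(z_[300:320,60:110]),"slab",np.median(z_[245:255,200:320]),"tray floor",np.median(z_[225:260,390:425]))
for a,q in pins(W,(200,245,175,340)):
    (c,s,ang)=cv2.minAreaRect(q[:,:2].astype(np.float32))
    print(a,q.mean(0).round(1),np.percentile(q[:,2],[50,95]).round(1),np.array(c).round(1),np.array(s).round(1),round(ang,1),"y",q[:,1].min().round(1),q[:,1].max().round(1),"x of top pts",q[q[:,2]>np.percentile(q[:,2],75)].mean(0).round(1))
# bar: above slab, rows 180-205
m=np.zeros((384,512),bool);m[180:205,175:340]=1
b=W[m&(z_>40)&(z_<52)];print("bar",b.mean(0),cv2.minAreaRect(b[:,:2].astype(np.float32)))
# slab
m[:]=0;m[160:275,170:340]=1
b=W[m&(z_>25)&(z_<80)];print("slab",cv2.minAreaRect(b[:,:2].astype(np.float32)))
m[:]=0;m[195:285,365:446]=1
b=W[m&(z_>25)&(z_<45)];print("tray",cv2.minAreaRect(b[:,:2].astype(np.float32)),len(b))
for c in (230,281,240): print(c,[(r,*W[r,c].round(0)) for r in range(190,236,3)])
E
```

```text
table -0.9577161527265208 slab 29.731998103303965 tray floor 5.225395842861308
626 [541.2 151.   69.6] [70.2 75.7] [542.4 151.1] [ 41.7 110.4] 3.2 y 95.8 207.1 x of top pts [542.  151.2  74.5]
629 [ 547.6 -119.8   69.9] [70.6 76.1] [ 548.9 -120.2] [ 41.4 110.6] 3.5 y -176.1 -64.2 x of top pts [ 549.4 -124.6   74.9]
625 [538.4  18.4  69.8] [70.5 75.9] [539.8  18.4] [ 42.4 108. ] 3.2 y -35.1 72.9 x of top pts [538.8  20.7  74.9]
bar [625.78979973  21.61410167  45.57639581] ((640.26025390625, 21.365249633789062), (48.7973747253418, 408.7806091308594), 2.466899871826172)
slab ((559.9224243164062, 18.202880859375), (275.6261291503906, 420.1199951171875), 2.728058338165283)
tray ((523.608642578125, -409.4627380371094), (189.3294219970703, 229.4361114501953), 86.04122924804688) 733
230 [(190, np.float64(635.0), np.float64(88.0), np.float64(31.0)), (193, np.float64(624.0), np.float64(87.0), np.float64(46.0)), (196, np.float64(616.0), np.float64(87.0), np.float64(45.0)), (199, np.float64(611.0), np.float64(88.0), np.float64(25.0)), (202, np.float64(602.0), np.float64(87.0), np.float64(28.0)),
[... 1992 characters left out ...]
np.float64(28.0)), (205, np.float64(594.0), np.float64(59.0), np.float64(27.0)), (208, np.float64(585.0), np.float64(59.0), np.float64(31.0)), (211, np.float64(577.0), np.float64(59.0), np.float64(30.0)), (214, np.float64(569.0), np.float64(59.0), np.float64(28.0)), (217, np.float64(554.0), np.float64(57.0), np.float64(65.0)), (220, np.float64(545.0), np.float64(56.0), np.float64(74.0)), (223, np.float64(537.0), np.float64(56.0), np.float64(74.0)), (226, np.float64(529.0), np.float64(55.0), np.float64(71.0)), (229, np.float64(522.0), np.float64(55.0), np.float64(68.0)), (232, np.float64(518.0), np.float64(57.0), np.float64(31.0)), (235, np.float64(510.0), np.float64(57.0), np.float64(33.0))]
```

```bash
cat >> h.py <<'E'
from scipy.spatial.transform import Rotation as Ro
TH=0.0476;O=np.array([547.4,17.6]);C,S=np.cos(TH),np.sin(TH)
def s2w(xs,ys): return O+np.array([C*xs-S*ys,S*xs+C*ys])
def w2s(p): d=np.array(p)[:2]-O; return np.array([C*d[0]+S*d[1],-S*d[0]+C*d[1]])
def go(w,z,yaw):
    s=manip.read_state();R=Ro.from_euler('xyz',s["eef_rot"]).as_matrix()
    d=R.T@(np.array([*w,z])-s["eef_pos"]);T=Ro.from_euler('xyz',[np.pi,0,yaw]).as_matrix()
    print("shift",d.round(1),"turn",Ro.from_matrix(R.T@T).as_rotvec().round(3))
def st():
    s=manip.read_state();f=s["wrist_force"]
    print("t",round(s["clock"],2),"slab xy",w2s(s["eef_pos"]).round(1),"z",s["eef_pos"][2].round(1),"rot",s["eef_rot"].round(3),"F slab",w2s(f[:2]+O).round(2),f[2].round(2),"gap",round(s["finger_gap"],1),"ff",round(s["finger_force"],1),"j",s["joints"].round(2))
def look(tag=None):
    p,d=optics.camera("top")
    if tag: cv2.imwrite(f"pics/{tag}.png",p[:,:,::-1])
    W=cloud("top",d)
    for a,q in pins(W,(190,245,175,340)):
        c,sz,an=cv2.minAreaRect(q[:,:2].astype(np.float32)); print(a,"slab",w2s(c).round(1),"size",np.round(sz,1),round(an,1))
E
python3 - <<'E'
from h import *
st(); go(s2w(-65,133),120,TH+np.pi); look()
z=np.load("pics/top0.npz");W=cloud("top",z["d"]);z_=W[...,2]
m=np.zeros((384,512),bool);m[195:285,368:441]=1
m&=(z_>22)&(z_<45)&(W[...,1]>-430);b=W[m];print("tray",cv2.minAreaRect(b[:,:2].astype(np.float32)),len(b))
print("row240",[(c,*W[240,c].round(0)[1:]) for c in range(366,470,3)])
print("col408",[(r,*W[r,408].round(0)[[0,2]]) for r in range(196,286,3)])
E
```

```text
t 0.1 slab xy [-278.1  487.6] z 205.0 rot [-3.141 -0.     2.677] F slab [0.44 0.13] 0.07 gap 93.6 ff 0.0 j [ 1.04  0.3   1.52 -0.    1.32 -0.07]
shift [-359.6 -204.5   85.1] turn [-0.001 -0.    -0.512]
629 slab [  0.7 133.6] size [ 42.5 110.9] 2.7
632 slab [  -5.1 -137.8] size [ 42.4 110.9] 3.9
625 slab [-7.8  1.3] size [ 42.5 108.7] 3.5
tray ((506.51873779296875, -374.34033203125), (122.74038696289062, 190.5701904296875), 86.54362487792969) 384
row240 [(366, np.float64(-294.0), np.float64(-4.0)), (369, np.float64(-302.0), np.float64(0.0)), (372, np.float64(-310.0), np.float64(-1.0)), (375, np.float64(-315.0), np.float64(15.0)), (378, np.float64(-318.0), np.float64(36.0)), (381, np.float64(-334.0), np.float64(4.0)), (384, np.float64(-343.0), np.float64(4.0)), (387, np.float64(-351.0), np.float64(6.0)), (390, np.float64(-359.0), np.float64(5.0)), (393, np.float64(-367.0), np.float64(6.0)), (396, np.float64(-375.0), np.float64(6.0)), (399, np.float64(-385.0), np.float64(2.0)), (402, np.float64(-392.0), np.float64(7.0)), (405, np.float64(-402.0), np.float64(1.0)), (408, np.float64(-409.
[... 1518 characters left out ...]
4(3.0)), (238, np.float64(514.0), np.float64(7.0)), (241, np.float64(505.0), np.float64(9.0)), (244, np.float64(497.0), np.float64(4.0)), (247, np.float64(489.0), np.float64(5.0)), (250, np.float64(481.0), np.float64(-0.0)), (253, np.float64(473.0), np.float64(3.0)), (256, np.float64(465.0), np.float64(1.0)), (259, np.float64(456.0), np.float64(7.0)), (262, np.float64(448.0), np.float64(0.0)), (265, np.float64(440.0), np.float64(4.0)), (268, np.float64(431.0), np.float64(7.0)), (271, np.float64(423.0), np.float64(11.0)), (274, np.float64(414.0), np.float64(39.0)), (277, np.float64(408.0), np.float64(-2.0)), (280, np.float64(399.0), np.float64(1.0)), (283, np.float64(391.0), np.float64(0.0))]
```

```bash
python3 -m crank '[[55,-40,-23,9,0,0,-0.06],[55,-80,-46,19,0,0,-0.12],[55,-120,-68,28,0,0,-0.18],[55,-160,-91,38,0,0,-0.24],[55,-200,-114,47,0,0,-0.3],[55,-240,-137,57,0,0,-0.36],[55,-280,-159,66,0,0,-0.42],[55,-320,-182,76,0,0,-0.48],[55,-360,-204.5,85,0,0,-0.512],[55,-360,-204.5,85,0,0,-0.512]]'
python3 - <<'E'
from h import *
st(); go(s2w(-65,133),46,TH+np.pi)
E
```

```text
clock: 1.15
eef_pos: [478.1, 143.6, 119.1]
eef_rot: [-3.141, -0.002, -3.098]
wrist_force: [0.1, 1.1, -0.3]
finger_gap: 51.9
finger_force: 0.0
t 1.15 slab xy [-63.2 129.2] z 119.1 rot [-3.141e+00 -2.000e-03 -3.098e+00] F slab [0.19 1.11] -0.29 gap 51.9 ff 0.0 j [ 0.22  0.28  1.76 -0.    1.1  -1.4 ]
shift [ 1.7  3.9 73.1] turn [-0.001 -0.002 -0.004]
```

```bash
python3 -m crank '[[55,1.7,3.9,40,0,0,0],[55,1.7,3.9,73,0,0,0],[55,-7,3.9,73,0,0,0],[55,-17,3.9,73,0,0,0],[55,-25,3.9,73,0,0,0],[55,-27,3.9,73,0,0,0],[55,-27,3.9,73,0,0,0]]'
python3 - <<'E'
from h import *
st()
E
```

```text
clock: 1.85
eef_pos: [504.2, 152.8, 48.4]
eef_rot: [3.141, 0.001, -3.094]
wrist_force: [-0.1, -0.5, 0.2]
finger_gap: 51.9
finger_force: 0.0
t 1.85 slab xy [-36.7 137.1] z 48.4 rot [ 3.141e+00  1.000e-03 -3.094e+00] F slab [-0.16 -0.48] 0.25 gap 51.9 ff 0.0 j [ 0.22  0.44  1.74  0.    0.97 -1.39]
```

```bash
python3 -m crank '[[55,-3,0,0,0,0,0],[55,-7,0,0,0,0,0],[55,-11,0,0,0,0,0],[55,-15,0,0,0,0,0],[55,-19,0,0,0,0,0],[55,-23,0,0,0,0,0],[55,-27,0,0,0,0,0],[55,-31,0,0,0,0,0],[55,-34,0,0,0,0,0],[55,-34,0,0,0,0,0]]'
python3 - <<'E'
from h import *
st();look("a1")
E
```

```text
clock: 2.85
eef_pos: [537.8, 154.2, 47.4]
eef_rot: [-3.142, 0.0, -3.094]
wrist_force: [0.9, 0.4, 0.6]
finger_gap: 51.4
finger_force: 0.0
t 2.85 slab xy [ -3.1 136.9] z 47.4 rot [-3.142  0.    -3.094] F slab [0.96 0.32] 0.57 gap 51.4 ff 0.0 j [ 0.21  0.5   1.64 -0.    1.   -1.4 ]
635 slab [  -5.5 -137.6] size [ 42.  110.9] 4.4
608 slab [-7.7  1.2] size [ 42.  108.3] 3.4
```

```bash
python3 -m crank '[[55,-3,0,0,0,0,0],[55,-6,0,0,0,0,0],[55,-9,0,0,0,0,0],[55,-11,0,0,0,0,0],[55,-13,0,0,0,0,0],[55,-14.5,0,0,0,0,0],[55,-15.5,0,0,0,0,0],[55,-16.5,0,0,0,0,0],[55,-16.5,0,0,0,0,0]]'
python3 - <<'E'
from h import *
for i in range(3): st();look()
E
```

```text
clock: 3.8
eef_pos: [554.0, 155.0, 47.4]
eef_rot: [3.142, 0.0, -3.094]
wrist_force: [-0.4, 0.0, 1.0]
finger_gap: 51.7
finger_force: 0.0
t 3.8 slab xy [ 13.1 137. ] z 47.4 rot [ 3.142  0.    -3.094] F slab [-0.41  0.02] 1.01 gap 51.7 ff 0.0 j [ 0.21  0.53  1.59  0.    1.02 -1.41]
629 slab [  -5.8 -137.3] size [ 43.1 110.1] 4.6
615 slab [-7.7  1.5] size [ 42.1 108.4] 3.3
t 3.85 slab xy [ 13.1 136.9] z 47.4 rot [ 3.142  0.    -3.094] F slab [0.24 0.51] 0.41 gap 51.9 ff 0.0 j [ 0.21  0.53  1.59 -0.    1.02 -1.41]
634 slab [  -5.3 -137.6] size [ 43.  110.8] 4.8
617 slab [-7.7  1.3] size [ 43.3 107.4] 1.5
t 3.9 slab xy [ 13. 137.] z 47.4 rot [ 3.142 -0.    -3.094] F slab [-0.33 -0.21] -0.65 gap 51.5 ff 0.0 j [ 0.21  0.53  1.59  0.    1.02 -1.41]
633 slab [  -5.1 -137.3] size [ 42.6 110.4] 4.1
616 slab [-7.8  1.3] size [ 41.5 108.5] 3.2
```

```bash
python3 -m crank '[[55,-0.7,0,0,0,0,0],[55,-1.4,0,0,0,0,0],[55,-2,0,0,0,0,0],[55,-2,0,0,0,0,0],[55,-2,0,0,0,0,0]]';  python3 -m crank '[[55,-0.4,0,0,0,0,0],[55,-0.8,0,0,0,0,0],[55,-0.8,0,0,0,0,0]]'
```

```text
clock: 4.45
eef_pos: [555.9, 155.1, 47.4]
eef_rot: [-3.142, -0.0, -3.094]
wrist_force: [0.4, -0.0, 0.1]
finger_gap: 51.3
finger_force: 0.0
clock: 4.75
eef_pos: [556.7, 155.2, 47.4]
eef_rot: [3.142, 0.0, -3.094]
wrist_force: [0.4, -1.1, 0.4]
finger_gap: 51.5
finger_force: 0.0
```

Now back off slowly, rise, and look.

```bash
python3 -m crank '[[55,2,0,0,0,0,0],[55,6,0,0,0,0,0],[55,14,0,0,0,0,0],[55,30,0,0,0,0,0],[55,55,0,0,0,0,0],[55,100,0,-30,0,0,0],[55,140,0,-70,0,0,0],[55,180,0,-75,0,0,0],[55,200,0,-75,0,0,0],[55,200,0,-75,0,0,0]]'
python3 - <<'E'
from h import *
st();look("a2");go(s2w(-65,0),120,TH+np.pi)
E
```

```text
clock: 5.75
eef_pos: [355.0, 145.7, 122.9]
eef_rot: [3.141, 0.001, -3.093]
wrist_force: [0.0, -0.8, 0.3]
finger_gap: 51.8
finger_force: 0.0
t 5.75 slab xy [-186.1  137.1] z 122.9 rot [ 3.141e+00  1.000e-03 -3.093e+00] F slab [ 0.   -0.85] 0.27 gap 51.8 ff 0.0 j [ 0.29  0.02  2.05  0.    1.07 -1.33]
615 slab [ 43.9 133.7] size [ 41.6 111.3] 1.5
635 slab [  -5.2 -137.6] size [ 42.6 111. ] 3.8
627 slab [-7.5  1.3] size [ 42.  108.3] 3.2
shift [-119.6 -137.2    3. ] turn [0.    0.002 0.   ]
```

View pics/a2.png

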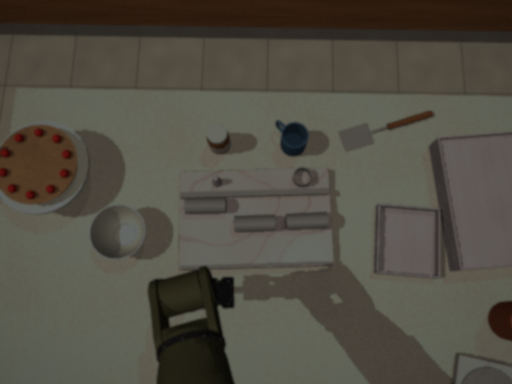

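The left pin has stayed by the bar at (206,205), so it is sound. Next is the middle pin.

```bash
python3 -m crank '[[55,-30,-34,3,0,0,0],[55,-60,-68,3,0,0,0],[55,-90,-103,3,0,0,0],[55,-120,-137,3,0,0,0],[55,-120,-137,3,0,0,0],[55,-119.5,-137,40,0,0,0],[55,-119.5,-137,76,0,0,0],[55,-124,-137,76,0,0,0],[55,-129,-137,76,0,0,0],[55,-134,-137,76,0,0,0]]'; python3 -m crank '[[55,-5,0,0,0,0,0],[55,-10,0,0,0,0,0],[55,-15,0,0,0,0,0],[55,-19,0,0,0,0,0],[55,-23,0,0,0,0,0],[55,-27,0,0,0,0,0],[55,-31,0,0,0,0,0],[55,-35,0,0,0,0,0],[55,-35,0,0,0,0,0]]';python3 - <<'E'
from h import *
for i in range(5): st(); optics.camera("top")
E
```

```text
clock: 6.8
eef_pos: [498.9, 15.3, 48.1]
eef_rot: [-3.141, 0.002, -3.094]
wrist_force: [0.4, -0.9, 0.5]
finger_gap: 51.8
finger_force: 0.0
clock: 7.7
eef_pos: [532.6, 16.8, 46.4]
eef_rot: [-3.142, 0.0, -3.094]
wrist_force: [-0.5, 0.0, 0.4]
finger_gap: 51.6
finger_force: 0.0
t 7.7 slab xy [-14.8  -0.1] z 46.4 rot [-3.142  0.    -3.094] F slab [-0.52  0.04] 0.35 gap 51.6 ff 0.0 j [-0.04  0.45  1.72  0.    0.97 -1.66]
t 7.75 slab xy [-15.1  -0. ] z 46.4 rot [ 3.142 -0.    -3.094] F slab [0.16 0.18] 0.39 gap 52.0 ff 0.0 j [-0.04  0.45  1.72  0.    0.97 -1.66]
t 7.8 slab xy [-15.3  -0. ] z 46.4 rot [-3.142 -0.    -3.094] F slab [ 0.77 -0.24] -0.26 gap 51.6 ff 0.0 j [-0.04  0.45  1.72 -0.    0.97 -1.66]
t 7.85 slab xy [-15.3  -0. ] z 46.4 rot [ 3.142 -0.    -3.094] F slab [0.96 0.14] 0.37 gap 51.9 ff 0.0 j [-0.04  0.45  1.72  0.    0.97 -1.66]
t 7.9 slab xy [-15.3  -0. ] z 46.4 rot [-3.142 -0.    -3.094] F slab [0.58 0.02] -0.6 gap 51.9 ff 0.0 j [-0.04  0.45  1.72 -0.    0.97 -1.66]
```

```bash
python3 -m crank '[[55,-4,0,0,0,0,0],[55,-8,0,0,0,0,0],[55,-12,0,0,0,0,0],[55,-16,0,0,0,0,0],[55,-20,0,0,0,0,0],[55,-24,0,0,0,0,0],[55,-26,0,0,0,0,0],[55,-27,0,0,0,0,0],[55,-28,0,0,0,0,0],[55,-28,0,0,0,0,0]]';python3 - <<'E'
from h import *
for i in range(5): st(); optics.camera("top")
E
python3 -m crank '[[55,-0.7,0,0,0,0,0],[55,-1.4,0,0,0,0,0],[55,-2,0,0,0,0,0],[55,-2,0,0,0,0,0],[55,-2,0,0,0,0,0]]';  python3 -m crank '[[55,-0.4,0,0,0,0,0],[55,-0.8,0,0,0,0,0],[55,-0.8,0,0,0,0,0]]'
```

```text
clock: 8.95
eef_pos: [560.2, 18.2, 46.4]
eef_rot: [3.142, -0.0, -3.094]
wrist_force: [-0.3, -0.5, -0.3]
finger_gap: 51.9
finger_force: 0.0
t 8.95 slab xy [12.8 -0. ] z 46.4 rot [ 3.142 -0.    -3.094] F slab [-0.29 -0.47] -0.31 gap 51.9 ff 0.0 j [-0.03  0.5   1.64  0.    1.   -1.65]
t 9.0 slab xy [12.7 -0. ] z 46.4 rot [ 3.142 -0.    -3.094] F slab [0.23 0.05] -0.16 gap 51.2 ff 0.0 j [-0.03  0.5   1.64 -0.    1.   -1.65]
t 9.05 slab xy [12.7 -0.1] z 46.4 rot [-3.142 -0.    -3.094] F slab [-0.35  0.34] -0.49 gap 51.7 ff 0.0 j [-0.03  0.5   1.64 -0.    1.   -1.65]
t 9.1 slab xy [12.7 -0. ] z 46.5 rot [ 3.142 -0.    -3.094] F slab [0.37 0.18] 0.09 gap 51.9 ff 0.0 j [-0.03  0.5   1.64  0.    1.   -1.65]
t 9.15 slab xy [12.7 -0. ] z 46.5 rot [-3.142  0.    -3.094] F slab [ 0.62 -0.24] -0.02 gap 51.6 ff 0.0 j [-0.03  0.5   1.64 -0.    1.   -1.65]
clock: 9.7
eef_pos: [562.2, 18.3, 46.4]
eef_rot: [3.142, 0.0, -3.094]
wrist_force: [-0.7, -0.3, -0.4]
finger_gap: 51.7
finger_force: 0.0
clock: 10.0
eef_pos: [563.0, 18.3, 46.5]
eef_rot: [-3.142, 0.0, -3.094]
wrist_force: [1.0, 0.0, 0.1]
finger_gap: 51.5
finger_force: 0.0
```

```bash
for i in 1 2 3; do python3 -m crank '[[55,-0.3,0,0,0,0,0],[55,-0.6,0,0,0,0,0],[55,-0.6,0,0,0,0,0]]' | grep -E "pos|wrist"; done
python3 - <<'E'
from h import *
for i in range(4): st(); optics.camera("top")
E
```

```text
eef_pos: [563.6, 18.3, 46.5]
wrist_force: [-0.6, -1.3, 0.1]
eef_pos: [564.2, 18.3, 46.4]
wrist_force: [-0.1, 0.2, 0.4]
eef_pos: [564.8, 18.4, 46.5]
wrist_force: [-0.6, -0.2, 0.3]
t 10.9 slab xy [17.4 -0. ] z 46.5 rot [-3.142  0.    -3.094] F slab [-0.63 -0.19] 0.33 gap 51.4 ff 0.0 j [-0.03  0.51  1.62 -0.    1.01 -1.65]
t 10.95 slab xy [17.4 -0.1] z 46.4 rot [-3.142  0.    -3.094] F slab [-1.11 -0.41] 0.44 gap 52.0 ff 0.0 j [-0.03  0.51  1.62 -0.    1.01 -1.65]
t 11.0 slab xy [17.4 -0. ] z 46.4 rot [ 3.142  0.    -3.094] F slab [-0.05  0.3 ] 1.37 gap 51.8 ff 0.0 j [-0.03  0.51  1.62  0.    1.01 -1.65]
t 11.05 slab xy [17.4 -0.1] z 46.4 rot [-3.142 -0.    -3.094] F slab [-0.13 -0.51] -0.81 gap 51.5 ff 0.0 j [-0.03  0.51  1.62 -0.    1.01 -1.65]
```

```bash
python3 -m crank '[[55,2,0,0,0,0,0],[55,6,0,0,0,0,0],[55,14,0,0,0,0,0],[55,30,0,0,0,0,0],[55,55,0,0,0,0,0],[55,100,0,-30,0,0,0],[55,140,0,-70,0,0,0],[55,180,0,-75,0,0,0],[55,200,0,-75,0,0,0],[55,200,0,-75,0,0,0]]'
python3 - <<'E'
from h import *
st()
p,d=optics.camera("top");cv2.imwrite("pics/m.png",p[:,:,::-1])
for k in range(3): look()
W=cloud("top",d)
# gap profile: pin top edge vs bar
for c in (200,206,212,250,256,262): print(c,[(r,w2s(W[r,c])[0].round(0),W[r,c,2].round(0)) for r in range(190,206)])
go(s2w(-65,-137.5),120,TH+np.pi)
cv2.imwrite("pics/mz.png",cv2.resize(p[175:235,175:340,::-1],None,fx=4.8,fy=4.8,interpolation=cv2.INTER_CUBIC))
E
```

```text
clock: 12.1
eef_pos: [363.0, 8.9, 121.9]
eef_rot: [-3.141, 0.001, -3.095]
wrist_force: [0.6, -0.1, -0.5]
finger_gap: 51.5
finger_force: 0.0
t 12.1 slab xy [-1.846e+02  1.000e-01] z 121.9 rot [-3.141e+00  1.000e-03 -3.095e+00] F slab [ 0.64 -0.12] -0.49 gap 51.5 ff 0.0 j [-0.08 -0.03  2.1  -0.    1.06 -1.69]
617 slab [45.3  1.5] size [ 42.  110.5] 1.3
616 slab [ 43.9 133.5] size [ 41.5 111.2] 1.1
633 slab [  -5.8 -137.5] size [ 42.4 110.9] 4.2
613 slab [45.8  1.5] size [ 41.9 110.7] 1.7
617 slab [ 43.8 133.6] size [ 41.9 110.8] 1.2
630 slab [  -5.5 -137.4] size [ 42.4 110.8] 3.9
617 slab [45.5  1.5] size [ 41.8 110.9] 1.4
619 slab [ 43.9 133.7] size [ 41.5 111.6] 1.1
632 slab [  -5.5 -137.5] size [ 42.1 110.8] 4.7
200 [(190, np.float64(95.0), np.float64(26.0)), (191, np.float64(91.0), np.float64(29.0)), (192, np.float64(84.0), np.float64(47.0)), (193, np.float64(82.0), np.float64(45.0)), (194, np.float64(79.0), np.float64(45.0)), (195, np.float64(77.0), np.float64(44.0)), (196, np.float64(74.0), np.float64(45.0)), (197, np.float64(71.0), np.float64(44.0)), (198, np.float64(64.0), np.f
[... 3128 characters left out ...]
50.0)), (191, np.float64(82.0), np.float64(48.0)), (192, np.float64(80.0), np.float64(44.0)), (193, np.float64(77.0), np.float64(45.0)), (194, np.float64(74.0), np.float64(47.0)), (195, np.float64(71.0), np.float64(48.0)), (196, np.float64(64.0), np.float64(67.0)), (197, np.float64(62.0), np.float64(66.0)), (198, np.float64(58.0), np.float64(70.0)), (199, np.float64(55.0), np.float64(70.0)), (200, np.float64(52.0), np.float64(73.0)), (201, np.float64(50.0), np.float64(71.0)), (202, np.float64(47.0), np.float64(72.0)), (203, np.float64(44.0), np.float64(74.0)), (204, np.float64(42.0), np.float64(69.0)), (205, np.float64(38.0), np.float64(75.0))]
shift [-117.1 -137.5    1.3] turn [-0. -0. -0.]
```

View pics/mz.png

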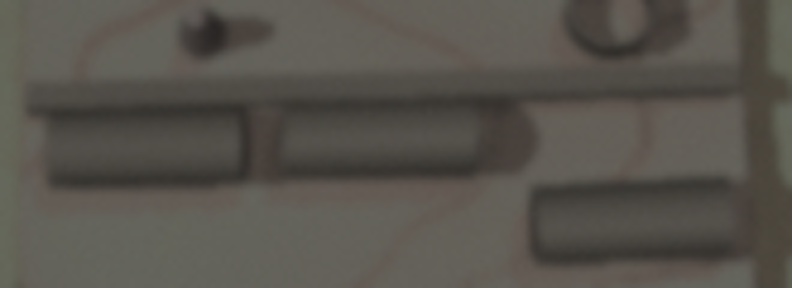

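Both pins stay at the bar (crop: left pin at about x 45-245, middle at 280-490, both just under the bar), so the right-hand pin is the unsound one by elimination. I'll turn the tool and grasp it where it lies.

```bash
python3 -m crank '[[85,-25,-18,1,0,0,0.14],[85,-60,-46,1,0,0,0.28],[85,-95,-73,1,0,0,0.42],[85,-130,-100,1,0,0,0.56],[85,-160,-123,1,0,0,0.7],[85,-175,-134,1,0,0,0.84],[85,-180.6,-137.6,1,0,0,0.98],[85,-180.6,-137.6,1,0,0,1.12],[85,-180.6,-137.6,1,0,0,1.26],[85,-180.6,-137.6,1,0,0,1.4]]'; python3 -m crank '[[85,0,0,0,0,0,0.14],[85,0,0,0,0,0,0.15],[85,0,0,0,0,0,0.15]]'
python3 - <<'E'
from h import *
st();go(s2w(-4,-137.5),36,TH+np.pi/2+.02)
E
```

```text
clock: 13.3
eef_pos: [552.3, -120.0, 119.2]
eef_rot: [-3.14, -0.001, 1.783]
wrist_force: [0.0, -0.9, -0.1]
finger_gap: 79.8
finger_force: 0.0
clock: 13.6
eef_pos: [552.1, -120.0, 119.7]
eef_rot: [-3.141, -0.0, 1.642]
wrist_force: [0.6, -0.2, -0.7]
finger_gap: 80.0
finger_force: 0.0
t 13.6 slab xy [  -1.9 -137.6] z 119.7 rot [-3.141 -0.     1.642] F slab [ 0.54 -0.18] -0.71 gap 80.0 ff 0.0 j [-0.28  0.42  1.57 -0.    1.15 -0.35]
shift [ 0.2 -2.  83.7] turn [-0.001 -0.     0.004]
```

```bash
python3 -m crank '[[85,0.2,-2,35,0,0,0.004],[85,0.2,-2,60,0,0,0.004],[85,0.2,-2,75,0,0,0.004],[85,0.2,-2,83,0,0,0.004],[85,0.2,-2,83,0,0,0.004],[70,0.2,-2,83,0,0,0.004],[60,0.2,-2,83,0,0,0.004],[52,0.2,-2,83,0,0,0.004],[48,0.2,-2,83,0,0,0.004],[40,0.2,-2,83,0,0,0.004]]' 25; python3 -m crank '[[30,0,0,0,0,0,0],[30,0,0,0,0,0,0],[30,0,0,0,0,0,0],[30,0,0,0,0,0,0]]' 25
python3 - <<'E'
from h import *
st()
E
```

```text
clock: 14.6
eef_pos: [550.0, -119.9, 37.7]
eef_rot: [3.141, 0.0, 1.635]
wrist_force: [0.3, 0.4, 1.1]
finger_gap: 43.8
finger_force: 24.9
clock: 15.0
eef_pos: [550.0, -120.0, 37.7]
eef_rot: [3.141, 0.0, 1.635]
wrist_force: [-0.8, 0.9, 5.0]
finger_gap: 43.2
finger_force: 25.0
t 15.0 slab xy [  -3.9 -137.5] z 37.7 rot [3.141 0.    1.635] F slab [-0.73  0.96] 5.03 gap 43.2 ff 25.0 j [-0.28  0.52  1.63 -0.    0.99 -0.34]
```

```bash
python3 -m crank '[[30,0,0,-5,0,0,0],[30,0,0,-15,0,0,0],[30,0,0,-30,0,0,0],[30,0,0,-45,0,0,0],[30,0,0,-60,0,0,0],[30,0,0,-75,0,0,0],[30,0,0,-80,0,0,0]]'
python3 - <<'E'
from h import *
st();go((505,-400),117.7,1.635)
E
```

```text
clock: 15.7
eef_pos: [550.5, -120.1, 119.9]
eef_rot: [3.139, 0.001, 1.635]
wrist_force: [-0.6, 0.1, -3.9]
finger_gap: 43.4
finger_force: 25.0
t 15.7 slab xy [  -3.4 -137.7] z 119.9 rot [3.139e+00 1.000e-03 1.635e+00] F slab [-0.59  0.14] -3.94 gap 43.4 ff 25.0 j [-0.28  0.41  1.58  0.    1.15 -0.34]
shift [-276.4  -63.3    2.3] turn [ 0.003  0.001 -0.   ]
```

```bash
python3 -m crank '[[30,-15,-3,0,0,0,0],[30,-50,-11,0,0,0,0],[30,-90,-20,0,0,0,0],[30,-130,-30,0,0,0,0],[30,-170,-39,0,0,0,0],[30,-210,-48,0,0,0,0],[30,-245,-56,0,0,0,0],[30,-267,-61,0,0,0,0],[30,-276,-63,0,0,0,0],[30,-276,-63,0,0,0,0]]'
python3 - <<'E'
from h import *
st();p,d=optics.camera("top");cv2.imwrite("pics/t1.png",p[:,:,::-1])
p,d=optics.camera("side");cv2.imwrite("pics/t1s.png",p[:,:,::-1])
E
```

```text
clock: 16.7
eef_pos: [503.8, -400.3, 116.6]
eef_rot: [-3.141, -0.001, 1.633]
wrist_force: [0.7, 1.2, -4.5]
finger_gap: 43.2
finger_force: 25.0
t 16.7 slab xy [ -63.4 -415.3] z 116.6 rot [-3.141e+00 -1.000e-03  1.633e+00] F slab [0.73 1.19] -4.54 gap 43.2 ff 25.0 j [-0.73  0.59  1.32 -0.    1.23 -0.79]
```

View pics/t1s.png

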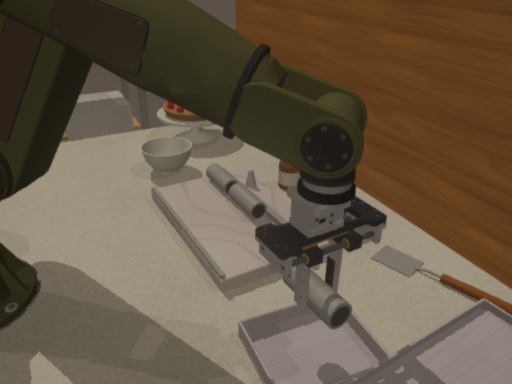

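The pin is held level over the tray, with its near end at about (340,312). Now lower it.

```bash
python3 -m crank '[[30,0,0,15,0,0,0],[30,0,0,40,0,0,0],[30,0,0,62,0,0,0],[30,0,0,80,0,0,0],[30,0,0,90,0,0,0],[30,0,0,96,0,0,0],[30,0,0,99,0,0,0],[30,0,0,100,0,0,0],[30,0,0,100,0,0,0]]'; for i in 1 2 ; do python3 -m crank '[[30,0,0,0.5,0,0,0],[30,0,0,1,0,0,0],[30,0,0,1,0,0,0]]' | grep -E "pos|wrist"; done
```

```text
clock: 17.7
eef_pos: [504.9, -399.5, 18.0]
eef_rot: [3.141, 0.001, 1.635]
wrist_force: [0.1, -0.2, -5.2]
finger_gap: 43.1
finger_force: 25.0
eef_pos: [504.7, -399.4, 16.6]
wrist_force: [-0.0, 0.4, -4.9]
eef_pos: [504.6, -399.4, 15.3]
wrist_force: [0.4, 0.2, -4.7]
```

```bash
for i in 1 2 3; do python3 -m crank '[[30,0,0,0.4,0,0,0],[30,0,0,0.8,0,0,0],[30,0,0,0.8,0,0,0]]' | grep -E "pos|wrist"; done
```

```text
eef_pos: [504.6, -399.4, 14.6]
wrist_force: [-0.2, 0.0, -3.9]
eef_pos: [504.6, -399.4, 13.8]
wrist_force: [0.2, -0.3, -3.9]
eef_pos: [504.6, -399.4, 13.0]
wrist_force: [0.8, 0.7, -5.4]
```

```bash
for i in 1 2 3; do python3 -m crank '[[30,0,0,0.3,0,0,0],[30,0,0,0.5,0,0,0],[30,0,0,0.5,0,0,0]]' | grep -E "pos|wrist"; done
```

```text
eef_pos: [504.7, -399.4, 12.8]
wrist_force: [-0.8, 0.3, -0.5]
eef_pos: [504.8, -399.5, 12.7]
wrist_force: [-2.7, 2.3, 5.2]
eef_pos: [504.9, -399.5, 12.7]
wrist_force: [-4.1, 4.0, 9.5]
```

```bash
python3 -m crank '[[30,0,0,-0.8,0,0,0],[30,0,0,-0.8,0,0,0],[47,0,0,-0.8,0,0,0],[50,0,0,-0.8,0,0,0],[56,0,0,-0.8,0,0,0],[65,0,0,-0.8,0,0,0],[75,0,0,-0.8,0,0,0],[75,0,0,-0.8,0,0,0]]'; python3 -m crank '[[75,0,0,-10,0,0,0],[75,0,0,-40,0,0,0],[75,0,0,-80,0,0,0],[75,0,0,-115,0,0,0],[75,0,0,-115,0,0,0]]'
python3 - <<'E'
from h import *
st();go(s2w(-40,133.5),120,TH+np.pi)
E
```

```text
clock: 20.9
eef_pos: [504.7, -399.4, 12.3]
eef_rot: [3.142, 0.0, 1.635]
wrist_force: [0.3, 0.9, 0.8]
finger_gap: 70.0
finger_force: 0.0
clock: 21.4
eef_pos: [506.3, -400.8, 133.8]
eef_rot: [3.135, 0.006, 1.635]
wrist_force: [0.6, 0.7, 0.3]
finger_gap: 70.5
finger_force: 0.0
t 21.4 slab xy [ -61.  -415.9] z 133.8 rot [3.135 0.006 1.635] F slab [0.64 0.64] 0.31 gap 70.5 ff 0.0 j [-0.73  0.57  1.31  0.    1.25 -0.79]
shift [549.1  29.9  10.5] turn [ 0.     0.01  -1.554]
```

```bash
python3 -m crank '[[55,40,-10,0,0,0,-0.12],[55,85,-20,0,0,0,-0.26],[55,130,-20,0,0,0,-0.4],[55,175,-20,0,0,0,-0.54],[55,220,-20,0,0,0,-0.68],[55,265,-20,0,0,0,-0.82],[55,310,-20,0,0,0,-0.96],[55,355,-15,0,0,0,-1.1],[55,400,-15,0,0,0,-1.24],[55,440,-15,0,0,0,-1.38]]'
python3 - <<'E'
from h import *
st();go(s2w(-40,133.5),120,TH+np.pi);p,d=optics.camera("top");W=cloud("top",d)
cv2.imwrite("pics/t2.png",p[:,:,::-1])
q=W[205:275,375:442].reshape(-1,3);q=q[(q[:,2]>39)&(q[:,2]<60)];print(len(q),cv2.minAreaRect(q[:,:2].astype(np.float32)),np.percentile(q[:,2],[50,95]))
E
```

```text
clock: 22.4
eef_pos: [461.0, 40.7, 127.5]
eef_rot: [3.142, 0.0, 3.021]
wrist_force: [0.1, -0.8, -0.2]
finger_gap: 51.6
finger_force: 0.0
t 22.4 slab xy [-85.2  27.2] z 127.5 rot [3.142 0.    3.021] F slab [ 0.03 -0.8 ] -0.23 gap 51.6 ff 0.0 j [ 0.01  0.19  1.85  0.    1.1  -1.44]
shift [-26.7 112.4   7.5] turn [ 0.     0.    -0.168]
590 ((504.71356201171875, -397.947509765625), (166.9455108642578, 184.22264099121094), 86.48741149902344) [46.15443088 50.80078882]
```

View pics/t2.png

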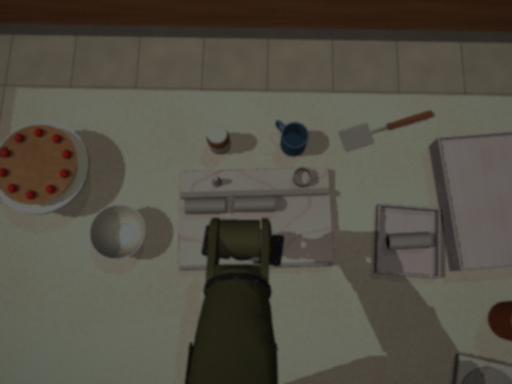

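The pin lies in the tray near its centre, at (411,240), and the two sound pins are still at the bar. I'll nudge the left one about 2 mm closer.

```bash
python3 -m crank '[[55,-12,38,3,0,0,-0.1],[55,-24,80,7,0,0,-0.168],[55,-27,112,7,0,0,-0.168],[55,-27,112,7.5,0,0,-0.168],[55,-27,112,7.5,0,0,-0.168]]'
python3 - <<'E'
from h import *
st();go(s2w(-40,133.5),47,TH+np.pi)
E
```

```text
clock: 22.95
eef_pos: [502.1, 146.5, 119.5]
eef_rot: [-3.141, -0.001, -3.099]
wrist_force: [-0.3, -0.8, 0.0]
finger_gap: 51.4
finger_force: 0.0
t 22.95 slab xy [-39.1 131. ] z 119.5 rot [-3.141e+00 -1.000e-03 -3.099e+00] F slab [-0.33 -0.81] 0.03 gap 51.4 ff 0.0 j [ 0.21  0.33  1.69 -0.    1.12 -1.4 ]
shift [ 0.9  2.6 72.5] turn [-0.    -0.001 -0.005]
```

```bash
python3 -m crank '[[55,0,2,40,0,0,-0.005],[55,0,2,72,0,0,-0.005],[55,0,2,72,0,0,-0.005],[55,-15,2,72,0,0,-0.005],[55,-30,2,72,0,0,-0.005],[55,-42,2,72,0,0,-0.005],[55,-49,2,72,0,0,-0.005],[55,-52,2,72,0,0,-0.005],[55,-53,2,72,0,0,-0.005],[55,-53,2,72,0,0,-0.005]]'
python3 - <<'E'
from h import *
st()
E
```

```text
clock: 23.95
eef_pos: [555.2, 150.5, 48.2]
eef_rot: [-3.142, 0.0, -3.095]
wrist_force: [0.0, -0.6, -0.0]
finger_gap: 51.4
finger_force: 0.0
t 23.95 slab xy [ 14.1 132.4] z 48.2 rot [-3.142  0.    -3.095] F slab [-0.  -0.6] -0.04 gap 51.4 ff 0.0 j [ 0.2   0.53  1.59 -0.    1.02 -1.42]
```

```bash
python3 -m crank '[[55,-0.6,0,0,0,0,0],[55,-1.2,0,0,0,0,0],[55,-1.8,0,0,0,0,0],[55,-2.3,0,0,0,0,0],[55,-2.3,0,0,0,0,0]]'; for i in 1 2; do python3 -m crank '[[55,-0.3,0,0,0,0,0],[55,-0.5,0,0,0,0,0],[55,-0.5,0,0,0,0,0]]' | grep -E "pos|wrist"; done
python3 -m crank '[[55,1,0,0,0,0,0],[55,4,0,0,0,0,0],[55,14,0,0,0,0,0],[55,30,0,0,0,0,0],[55,55,0,0,0,0,0],[55,100,0,-30,0,0,0],[55,140,0,-70,0,0,0],[55,180,0,-75,0,0,0],[55,200,0,-75,0,0,0],[55,200,0,-75,0,0,0]]'
python3 - <<'E'
from h import *
for k in range(3): look("f%d"%k)
p=cv2.imread("pics/f0.png");cv2.imwrite("pics/fz.png",cv2.resize(p[165:285,170:450],None,fx=2.8,fy=2.8,interpolation=cv2.INTER_CUBIC))
E
```

```text
clock: 24.45
eef_pos: [557.7, 150.8, 47.8]
eef_rot: [-3.142, -0.0, -3.095]
wrist_force: [0.3, 0.0, 0.2]
finger_gap: 52.0
finger_force: 0.0
eef_pos: [558.2, 150.8, 47.8]
wrist_force: [0.9, 0.5, 0.2]
eef_pos: [558.7, 150.8, 47.9]
wrist_force: [0.6, -0.0, -1.2]
clock: 26.05
eef_pos: [356.8, 141.5, 123.3]
eef_rot: [3.141, 0.001, -3.095]
wrist_force: [0.3, 0.1, 0.8]
finger_gap: 51.6
finger_force: 0.0
616 slab [ 45.9 133.4] size [ 43.2 110.7] 2.7
610 slab [45.7  1.5] size [ 41.7 110.6] 1.3
616 slab [ 46.4 133.4] size [ 42.  110.7] 1.3
606 slab [46.4  1.5] size [ 41.6 111. ] 3.0
617 slab [ 46.2 133.3] size [ 42.1 110.6] 2.2
610 slab [45.6  1.4] size [ 42.1 110.6] 1.5
```

View pics/fz.png

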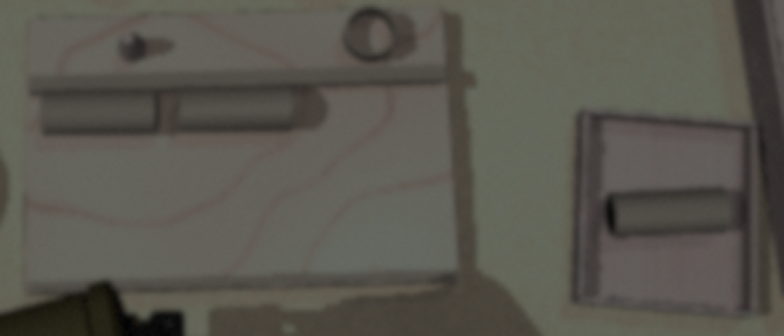

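Both sound pins lie at the bar, at about (100,112) and (240,110) in the crop. The unsound one lies in the tray, at (675,212). I'm handing in.

```bash
python3 -c "
from cell import manip
print(manip.sign_off())"
```

```text
the job is handed in; nothing more can be done
None
```

Handed in at about 26 s, verdict not shown: the left and middle pins stayed when rolled to the bar and measure about 2 mm short of touching it, and the right-hand pin, judged unsound by elimination (I never rolled it), lies flat near the middle of the tray.

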